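# Unload the spun buckets from a swing-out rotor

### The job

The spin is over: lift the two capped buckets off the rotor's pivot pins, straight up and without letting them swing or tip so that the separated samples do not mix again, and gently stand each one upright in its own pocket of the white carrying rack. Leave the two open buckets hanging in the rotor, do not drag the rotor stand along, and do not disturb the bottle, cups and vial near by.

Things in the scene. Friction and masses are not known exactly. Their poses are not given: they have to be found in the camera images.
- capped_bucket_1_mid (a point): capped bucket, aluminium box 46 x 38 x 78 mm (x, y, z), 0.24 to 0.45 kg; this point is its centre, 56 mm above its underside. z up the bucket, x away from the rotor hub, y the pivot axis. Grey cap 50 x 42 mm, top 83 mm above the underside; on it a grip ridge 12 mm thick (x), 34 mm long (y), top 112 mm above the underside. Ridge centre: 42 mm above this point. Swings freely about y.
- capped_bucket_2_mid (a point): centre of the other capped bucket: identical, axes likewise, hung opposite the first. Both hang by steel saddle lugs (27 mm out on each y side, 45 to 71 mm above the underside), whose notches, open downwards, sit over fixed 8 mm pins; hung, the pin is 2 mm above this point; notch walls reach 13 mm below the pin's centre, play 1.5 mm. Raised upright by 20 mm it is clear.
- open_bucket_1_mid (a point): centre (half-way up, 39 mm above the underside) of an open, empty bucket of the same 46 x 38 x 78 mm body, no cap: a black tube adapter with four holes shows in its mouth. z up along the bucket, x away from the hub, y the pivot axis. Hangs on its two pins, its top at 115 mm above the bench; stays there.
- open_bucket_2_mid (a point): the same point of the other open bucket, axes likewise
- fork_1 (a point): fixed to the rotor: where the centre of open_bucket_1 (point open_bucket_1_mid) is when it hangs properly in its fork
- fork_2 (a point): the same for open_bucket_2 and its fork
- rotor_stand: loose heavy stand with a dark round foot, 128 mm diameter, 2.4 kg with the rotor on it; origin: centre of its underside on the bench, z up. Capped buckets hanging in its rotor have their underside 37 mm and their ridge top 149 mm above the bench.
- rotor_hub (a point): centre of the aluminium four-place rotor, 95 mm above the bench, level with the pins; it turns about the vertical spindle with slight friction. Square hub with a dark nut (26 mm diameter, top 124 mm above the bench); four forks at right angles, prongs 58 mm apart inside, tops 104 mm above the bench, ends 86 mm from the axis; pins 75 mm from the axis.
- bucket_rack: white plastic carrying rack, fixed, 66 (x) x 140 (y) mm; origin: centre of its underside. Two open pockets side by side along y, 58 (x) x 52 (y) mm inside, floor 6 mm and wall tops 26 mm above the bench; between them, across the middle in the x direction, a steel wire handle arch 60 mm wide, top 115 mm above the bench.
- pocket_1 (a point): centre of the floor of one rack pocket (on the rack's +y side), axes as the rack's: a bucket set in with its y along the rack's y has 6 to 7 mm play on each side; standing on the floor its centre point is 56 mm above this point
- pocket_2 (a point): centre of the floor of the other pocket (rack's -y side), likewise
- diluent_bottle: bystander: white bottle with blue cap, 68 mm diameter, 164 mm tall; origin: centre of its underside
- specimen_cup_1: bystander: specimen cup with yellow screw lid, 64 mm diameter, 71 mm tall; origin: centre of its underside
- specimen_cup_2: bystander: specimen cup with orange screw lid, 64 mm diameter, 71 mm tall; origin: centre of its underside
- control_vial: bystander: small brown vial with red cap, 25 mm diameter, 48 mm tall; origin: centre of its underside
Things that resemble listed ones, but are neither listed nor needed, are in the scene too. What is shaped like the part that bears open_bucket_1_mid but red is not meant.

How it is judged:
By the outcome, as a careful person would: the job done as asked, in the order asked, and still so for the second after the job is handed in, with the robot touching nothing.
It also fails if it takes over 58 s, if anything falls off the work surface, if the arm or the gripper's body presses on something with over 40 N, if the wrist force passes 120 N, or if a joint passes its speed limit or range.

### The arm

A 6-joint arm with a two-finger parallel gripper is mounted at the origin on a cart in front of the work surface, level with it; the furniture and walls round the work are solid. World frame = base frame: x ahead of the robot, y to its left, z up, the work surface at z = 0. Lengths are in m, angles in rad, forces in N, time in s.
With the tool pointing down it reaches from about 0.275 to 0.725 m from the base axis. Payload 5.6 kg.
Tool frame: the origin (TCP) lies midway between the tips of the shut fingers; the grasp point (between the pads) lies 19 mm behind it; x points along the fingers, z is the direction in which the jaws open and shut, and the axes are right-handed (so a half turn about x gives the same grasp; the last joint's range is limited). The gripper opens to 85 mm and grips with 20 to 120 N. Pads are 22 mm wide; open, the fingers measure 114 mm over their backs; the gripper's body (76 mm by 85 mm) begins 54 mm behind the grasp point. The pads swing forward as they close: fully open they stand 13 mm farther back than shut.
Start: joints at [1.548, 0.255, 0.108, 0, -1.424, -0.285], TCP at [0.167, 0.524, 0.231] pointing down, gripper open.
Joint ranges: [-2.95, 2.95], [-1.21, 1.97], [-1.09, 1.5], [-2.87, 1.71], [-2.94, -0.07], [-3.05, 3.05]. Speed limits (rad/s): [2.57, 2.57, 3.14, 3.14, 3.14, 3.14].

### API

Orientations are given as a unit quaternion [x, y, z, w].
In Python, from station import env gives the robot as it stands.
- The arm moves only by the tool play_rows, never from a script. Its argument "increments" is a list that holds one entry, the list of rows, each a list of 7 numbers: the shift along the tool's x, y, z in cm, then the turn, a rotation vector about the tool's x, y, z in degrees, then the finger opening in cm, from 0 to 8.54. A call has 1 to 8 rows; each row is the pose to reach, as a shift and turn from the pose measured when the call began, along the tool's axes at that moment; what a row does not reach only later rows make up. A row lasts 1/10 s, in which the tool goes at most 50 mm and 8.59 degrees, less where a joint would pass 70% of its speed; a pose out of reach is approached as far as the arm can. A call with a gripper value outside its range is refused whole. The fingers move at their own pace and stop on an object; the grip force is fixed at half the most. Time passes only in rows, so rows that repeat a pose let the fingers close. It gives the time, the measured TCP pose, the force and the opening at its end, in the units of the state.
- env.observe(): the state, without advancing time (a new reading comes with each control period).
- env.camera(name): name is "side" or "top"; returns a dict with "frame" (480x640x3 uint8, blue, green, red), "intrinsics" (3x3 intrinsics, pixels), "T" (4x4, takes a point from camera to world coordinates). Camera axes: x right, y down, z forward; pixel columns grow to the right and rows downward; lengths in m; the calibration is good to about 2 mm. A picture is of the moment at which its call begins. There is no depth.
- env.job_done(): hands the job in, once; it reports no verdict.
The state is a dict: "clock": time; "joint_pos": joint angles; "qd": joint speeds; "joint_efforts": joint torques, N m; "ee_pos": TCP position; "tcp_rot": TCP orientation; "ft_force": force on the tool from outside, world axes, zero at the start; "torque": the same for the moment, N m; "finger_gap": finger opening in m.
Only numpy, scipy, OpenCV 4.12 (cv2) and the standard library are available. Lean on these libraries where they do the work, as an engineer would, in place of code of your own. Each camera call takes 0.05 s, during which the arm holds its last target.

## Working session

There is one attempt and no reset: what is moved stays moved. The work goes in short steps, Python scripts to look and compute and a tool call to move; the robot and the scene stay as the last step left them, time stands still between calls to the robot, and variables do not carry over. Pictures are saved under pics/ and viewed, and the job is handed in when it is done.

Besides the shell and the picture viewer there is one more tool, called after ">>>" by a JSON object that holds its "api" and its "payload". play_rows: Moves the arm, as the interface text tells. Its arguments: {"type":"object","properties":{"increments":{"type":"array"}},"required":["increments"]}

```bash
mkdir -p pics; ls
python3 - <<'E'
from station import env
import cv2,numpy as np,pickle
s=env.observe(); print({k:np.round(v,3) for k,v in s.items()})
for n in("side","top"):
    c=env.camera(n); cv2.imwrite(f"pics/{n}0.png",c["frame"]); pickle.dump(c,open(f"{n}0.pkl","wb"))
    print(n,np.round(c["intrinsics"],1).tolist(),np.round(c["T"],3).tolist())
E
```

```text
pics
{'clock': np.float64(0.0), 'joint_pos': array([ 1.548,  0.256,  0.107, -0.   , -1.424, -0.285]), 'qd': array([-0.001,  0.002, -0.001,  0.002, -0.001, -0.   ]), 'joint_efforts': array([ 1.0000e-03, -3.8663e+01,  2.3794e+01,  5.3650e+00, -6.0000e-03,
       -0.0000e+00]), 'ee_pos': array([0.166, 0.524, 0.23 ]), 'tcp_rot': array([-0.57 , -0.417,  0.571, -0.418]), 'ft_force': array([-0.014, -0.72 ,  0.984]), 'torque': array([-0.006, -0.02 , -0.051]), 'finger_gap': np.float64(0.085)}
side [[550.8, 0.0, 324.0], [0.0, 550.8, 242.0], [0.0, 0.0, 1.0]] [[0.891, -0.272, 0.364, 0.214], [-0.454, -0.526, 0.719, -0.459], [-0.004, -0.806, -0.592, 0.618], [0.0, 0.0, 0.0, 1.0]]
top [[545.9, 0.0, 322.8], [0.0, 545.9, 227.6], [0.0, 0.0, 1.0]] [[0.022, -0.984, 0.179, 0.37], [-1.0, -0.023, -0.0, 0.168], [0.004, -0.179, -0.984, 1.071], [0.0, 0.0, 0.0, 1.0]]
```

View pics/side0.png

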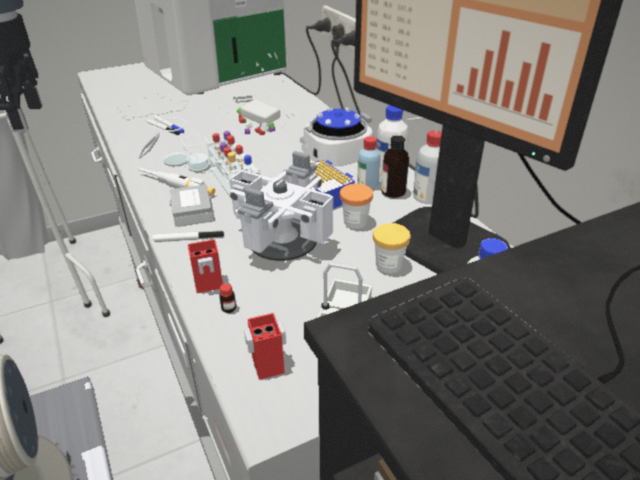

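View pics/top0.png

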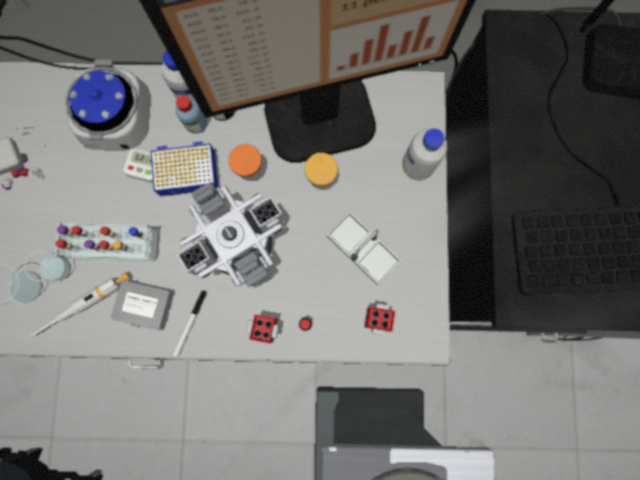

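Run:
```python
import cv2,numpy as np
t=cv2.imread("pics/top0.png"); s=cv2.imread("pics/side0.png")
a=cv2.resize(t[165:300,160:300],None,fx=4,fy=4,interpolation=cv2.INTER_CUBIC)
cv2.imwrite("pics/tc1.png",a)
b=cv2.resize(t[200:300,310:420],None,fx=4,fy=4,interpolation=cv2.INTER_CUBIC)
c=cv2.resize(s[250:340,300:390],None,fx=4,fy=4,interpolation=cv2.INTER_CUBIC)
b=cv2.copyMakeBorder(b,0,0,0,0,0);h=np.zeros((400,800,3),np.uint8);h[:400,:440]=b;h[:360,440:800]=c
cv2.imwrite("pics/tc2.png",h)
cv2.imwrite("pics/sc1.png",cv2.resize(s[140:265,220:345],None,fx=4.6,fy=4.6,interpolation=cv2.INTER_CUBIC))
```

```text
(no output)
```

View pics/tc1.png

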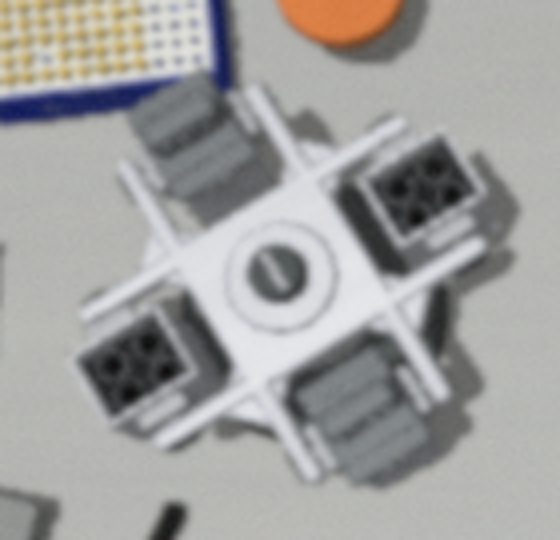

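View pics/tc2.png

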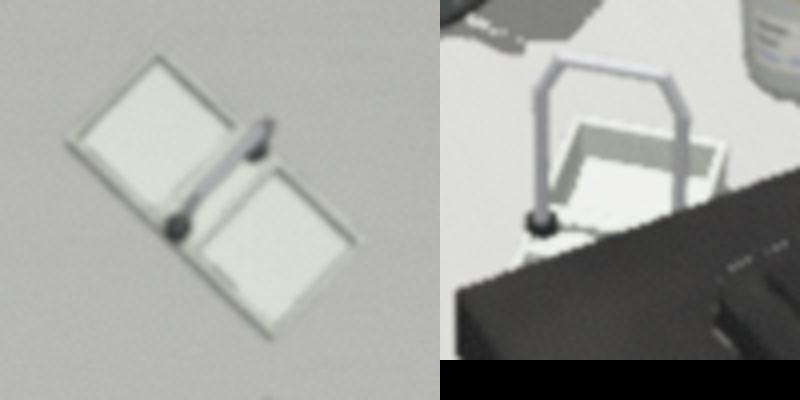

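View pics/sc1.png

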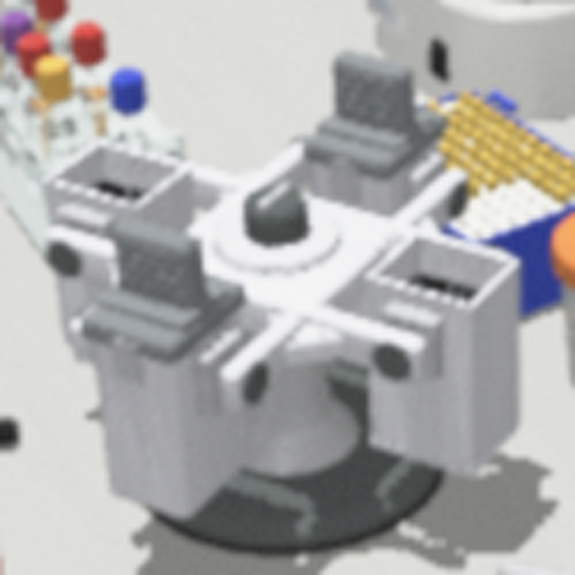

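```bash
cat > h.py <<'E'
import cv2,numpy as np,pickle
def load(n): return pickle.load(open(n+".pkl","rb"))
def ray(c,uv,z):
    K,T=np.array(c["intrinsics"]),np.array(c["T"]); uv=np.atleast_2d(uv).astype(float)
    d=np.c_[uv,np.ones(len(uv))]@np.linalg.inv(K).T@T[:3,:3].T; o=T[:3,3]
    return o+d*((z-o[2])/d[:,2])[:,None]
def proj(c,P):
    K,T=np.array(c["intrinsics"]),np.array(c["T"]); P=np.atleast_2d(P)
    q=(P-T[:3,3])@T[:3,:3]@K.T; return q[:,:2]/q[:,2:]
E
python3 - <<'E'
from h import *
t=load("top0");s=load("side0")
up=lambda p:(p[0]/4+160-.375,p[1]/4+165-.375)
print("nut",ray(t,up((277,274)),.124))
g=t["frame"]; 
# grey cap/ridge mask
b,gg,r=[g[...,i].astype(int) for i in range(3)]
L=g.mean(2)
for nm,(y0,y1,x0,x1) in dict(far=(180,218,190,226),near=(248,288,230,272),nut=(222,246,218,242)).items():
    print(nm); print(L[y0:y1:2,x0:x1:2].astype(int))
E
```

```text
nut [[0.52871373 0.33261656 0.124     ]]
far
[[176 190 168 173 185 171 209 170 207 187 190 179  81  50  91 151 176 177]
 [157 184 188 176 206 204 214 205 207 186 150 141  77  48  86 154 178 178]
 [198 199 188 173 162 154 140 137 142 130 124  96  58  47  84 148 172 174]
 [106  93  84  75  68  85 100 120 123 124 119 102  68  58  92 139 182 179]
 [ 48  50  51  63  85 116 124 123 115 122 114 105  84 102 145 156 200 202]
 [ 52  57  79 110 121 121 120 118 118 123 123 104  76  97 151 158 178 211]
 [102 102 118 124 123 121 116 121 129 130 125 103  66  70 118 165 160 197]
 [167 136 125 117 111 118 127 132 127 118 100  82  64  77 103 153 164 154]
 [175 150 120 117 123 128 129 124 105  85  77  76  81 109 111 117 166 136]
 [178 170 128 120 132 130 112  93  87  70  74  92 119 127 124 107 118 105]
 [181 180 165 123 116 102  89  78  80  84 107 126 127 125 120 119  99  88]
 [179 177 174 138  95  82  81  83 105 121 128 127 126 124 126 127 118  98]
 [184 172 171 165 129 101  99 120 128 130 124 118 128 129 131 123 104  93]
 [201 184 158 172 158 126 129 129 126 120 121 127 132 126 115  95  90  93]
 [185
[... 2073 characters left out ...]
181 174 169 164 166 182 181 174 147 145 137 119 126 152 171 180 183
  181 181 181]]
nut
[[222 218 211 214 211 216 216 212 206 195 202 218]
 [221 210 213 216 215 211 215 215 219 217 202 192]
 [214 218 220 199 167 142 146 170 208 218 219 199]
 [212 221 203 150 147 102  88  93 133 197 220 218]
 [214 217 161 108 154 137  91  88  81 153 216 221]
 [215 207 130  90 119 161 115  90  77 121 214 221]
 [215 207 130  89  98 154 150  96  74 117 211 222]
 [215 212 170  98  89 111 151 110  65 140 213 220]
 [211 218 208 143  91  83  89  76 116 192 219 217]
 [202 219 219 206 172 137 134 155 206 220 221 207]
 [207 212 219 219 219 219 221 221 222 221 214 190]
 [221 204 209 218 220 221 224 224 221 212 190 210]]
```

Run:
```python
from h import *
t=load("top0");s=load("side0")
up=lambda p:np.array(p)/4+np.array([160,165])-.375
us=lambda p:np.array(p)/4.6+np.array([220,140])-.39
tips=ray(t,up([(258,90),(125,165),(83,310),(163,442),(312,475),(442,397),(483,242),(403,123)]),.104)[:,:2]
mids=(tips[0::2]+tips[1::2])/2
c=mids.mean(0); print("centre",c); 
pairs=[(mids[i]) for i in range(4)]
for m in mids: d=m-c; print(m,np.linalg.norm(d),np.degrees(np.arctan2(d[1],d[0])))
print(np.linalg.norm(tips[0::2]-tips[1::2],axis=1))
n=ray(t,up((277,274)),.124)[0,:2]; ns=ray(s,us((277,190)),.124)[0,:2]; print("nut",n,ns)
import math
ang=np.mean([ (np.degrees(np.arctan2(*(m-c)[::-1]))-90*k) for m,k in zip(mids,(0,1,2,3))])
print(ang)
# predicted ridge top corners for near/far
for C in (c,n):
  for a in (0,90,180,270):
    pass
img=t["frame"].copy(); im2=s["frame"].copy()
a=math.radians(0)
np.save("rot.npy",np.r_[c,n])
```

```text
centre [0.52989736 0.3329654 ]
[0.5987113  0.37840601] 0.08246337455267447 33.43838913052497
[0.48460948 0.40224655] 0.08276998949852936 123.1719430528167
[0.46036579 0.28786013] 0.08288017583774997 -147.0284441087231
[0.57590286 0.26334889] 0.08344438132818463 -56.541601467730935
[0.06870414 0.07033519 0.06653249 0.06639657]
nut [0.52871373 0.33261656] [0.5309365  0.33956783]
-146.73992834827808
```

```bash
cat >> h.py <<'E'
def box(c,ang,sx,sy,z):
    a=np.radians(ang);R=np.array([[np.cos(a),-np.sin(a)],[np.sin(a),np.cos(a)]])
    q=np.array([[-1,-1],[1,-1],[1,1],[-1,1]])*[sx/2,sy/2]
    return np.c_[q@R.T+np.array(c)[:2],np.full(4,z)]
def draw(img,c,P,off,f,col):
    p=(proj(c,P)-off+.5)*f-.5
    cv2.polylines(img,[np.round(p*16).astype(int).astype(np.int32)],True,col,1,cv2.LINE_AA,4)
def crop(c,x0,y0,x1,y1,f): return cv2.resize(c["frame"][y0:y1,x0:x1],None,fx=f,fy=f,interpolation=cv2.INTER_CUBIC)
E
python3 - <<'E'
from h import *
C=np.array([.5298,.333]);A=33.3;u=np.array([np.cos(np.radians(A)),np.sin(np.radians(A))])
outs=[]
for n,r in(("top0",(165,170,290,295)),("side0",(215,140,345,270))):
    c=load(n);f=3 if n=="top0" else 3;f=3.1
    im=crop(c,*r,f)
    for sg in(1,-1):
        b=C+sg*.075*u
        draw(im,c,box(b,A,.012,.034,.149),np.array(r[:2]),f,(0,0,255))
        draw(im,c,box(b,A,.050,.042,.120),np.array(r[:2]),f,(0,255,0))
    outs.append(cv2.resize(im,(400,400)))
cv2.imwrite("pics/ov1.png",np.hstack(outs))
E
```

```text
(no output)
```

View pics/ov1.png

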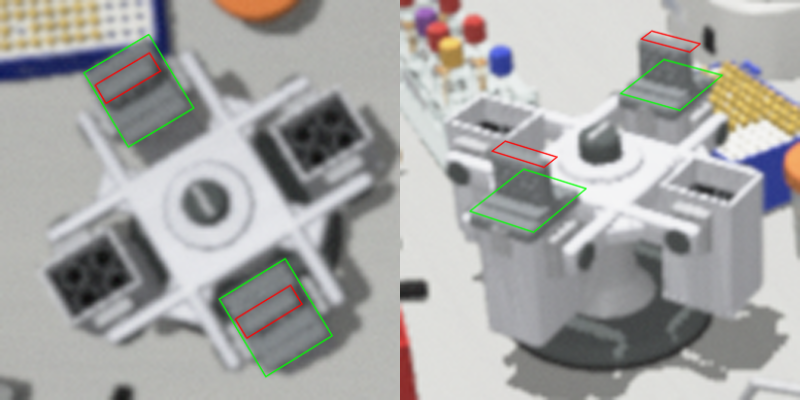

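Run:
```python
from h import *
c=load("side0")
a=crop(c,235,190,275,225,10);b=crop(c,285,148,325,183,10)
cv2.imwrite("pics/z1.png",np.hstack([a,b]))
c=load("top0")
a=crop(c,228,245,268,285,10);b=crop(c,190,180,230,220,10)
cv2.imwrite("pics/z2.png",np.hstack([a,b]))
c=load("side0")
cv2.imwrite("pics/z3.png",np.hstack([crop(c,262,170,302,210,10),crop(load("top0"),210,213,250,253,10)]))
```

```text
(no output)
```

View pics/z1.png

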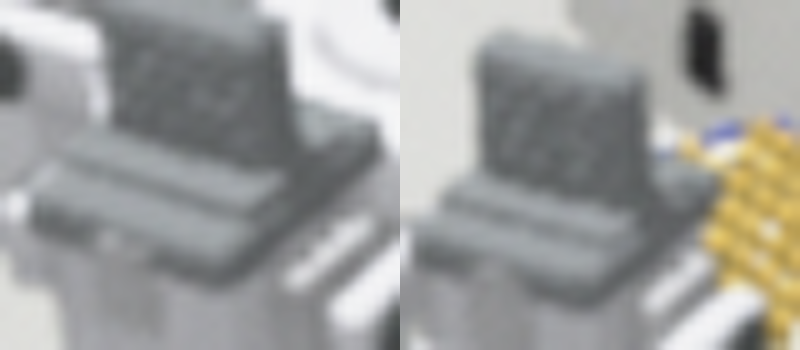

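View pics/z2.png

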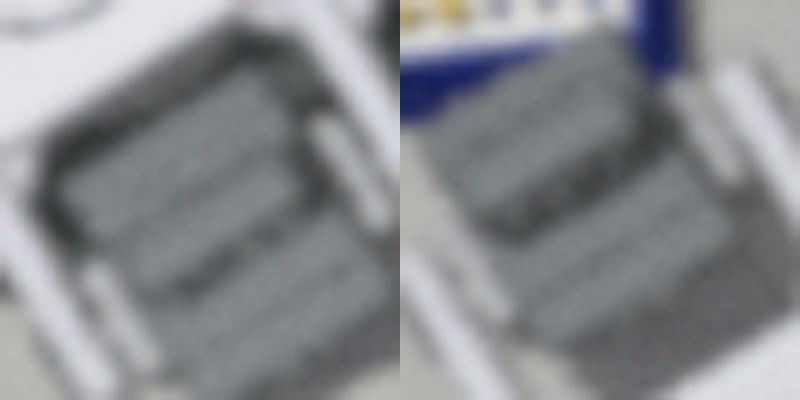

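View pics/z3.png

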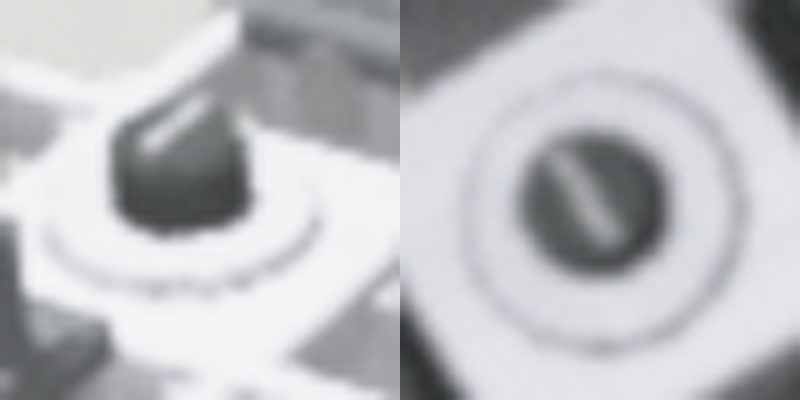

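Run:
```python
from h import *
t=load("top0");s=load("side0")
def tri(a,b):
    P=[];
    A=np.zeros((3,3));B=np.zeros(3);ds=[]
    for c,uv in((t,a),(s,b)):
        o=np.array(c["T"])[:3,3];d=ray(c,uv,0)[0]-o;d/=np.linalg.norm(d);M=np.eye(3)-np.outer(d,d);A+=M;B+=M@o;ds.append((o,d))
    x=np.linalg.solve(A,B);return x,[np.linalg.norm(np.cross(x-o,d)) for o,d in ds]
f=lambda x0,y0,p:(x0+p[0]/10-.45,y0+p[1]/10-.45)
near=f(228,245,(207,220));far=f(190,180,(145,145));nut=f(210,213,(195,203));nuts=f(262,170,(180,130))
fars=f(285,148,(165,55))
print("near",ray(t,near,.149),"far",ray(t,far,.149),"nut",ray(t,nut,.124),ray(s,nuts,.124))
print("tri far",tri(far,fars),"nut",tri(nut,nuts)); 
cv2.imwrite("pics/z4.png",crop(s,235,178,275,213,10))
```

```text
near [[0.46789378 0.29242795 0.149     ]] far [[0.59225012 0.3749432  0.149     ]] nut [[0.52921121 0.33233501 0.124     ]] [[0.52821038 0.33448358 0.124     ]]
tri far (array([0.59130463, 0.37529989, 0.14879806]), [np.float64(0.0010292117155862675), np.float64(0.0010292117155861421)]) nut (array([0.52822555, 0.33235086, 0.12525608]), [np.float64(0.0008048431891260938), np.float64(0.0008048431891260032)])
```

View pics/z4.png

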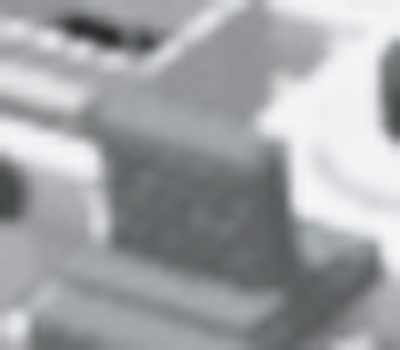

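Run:
```python
from h import *
t=load("top0")
p=np.array([(157,54),(67,142),(270,339),(361,241)])/4+[310,200]-.375
P=ray(t,p,.026)[:,:2]; print(P); 
e=[np.linalg.norm(P[i]-P[(i+1)%4]) for i in range(4)];print(e)
c=P.mean(0);print("c",c)
d=(P[0]+P[1]-P[2]-P[3])/2; A=np.degrees(np.arctan2(d[1],d[0])); print("y axis dir",A)
d=(P[0]+P[3]-P[1]-P[2])/2; print("short",np.degrees(np.arctan2(d[1],d[0])))
h=ray(t,np.array([(268,122),(178,222)])/4+[310,200]-.375,.026);print(h)
c=P.mean(0);f=4
im=crop(t,310,200,420,300,f)
ax=A-90
R=lambda v:np.array([np.cos(np.radians(ax))*v[0]-np.sin(np.radians(ax))*v[1],np.sin(np.radians(ax))*v[0]+np.cos(np.radians(ax))*v[1]])
draw(im,t,box(c,ax,.066,.140,.026),np.array([310,200]),f,(0,0,255))
for sg in(1,-1):
    pc=c+R((0,sg*.0365)); print("pocket",pc)
    draw(im,t,box(pc,ax,.058,.052,.006),np.array([310,200]),f,(0,160,0))
    draw(im,t,box(pc,ax,.058,.052,.026),np.array([310,200]),f,(255,0,0))
H=[np.r_[c+R((sx*.03,0)),.115] for sx in(-1,1)]
draw(im,t,np.array(H),np.array([310,200]),f,(255,0,255))
cv2.imwrite("pics/rk.png",im)
```

```text
[[0.59016185 0.11727218]
 [0.54552823 0.16035046]
 [0.45236806 0.06136914]
 [0.50045791 0.01774187]]
[np.float64(0.062031432563542675), np.float64(0.13592689004526184), np.float64(0.06493051727694776), np.float64(0.13398909829412728)]
c [0.52212901 0.08918341]
y axis dir 47.34947612086765
short -43.07905556466883
[[0.55764192 0.06282192 0.026     ]
 [0.50765647 0.10600262 0.026     ]]
pocket [0.54685867 0.11602916]
pocket [0.49739936 0.06233766]
```

View pics/rk.png

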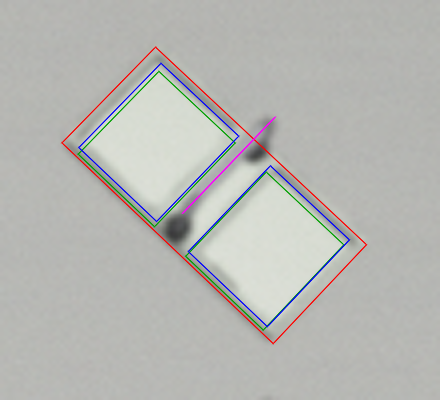

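Run:
```python
from h import *
t=load("top0");L=t["frame"].astype(np.float32).mean(2)
c=np.array([.5221,.0892]);a=np.radians(-43+0.1)
X=np.array([np.cos(a),np.sin(a)]);Y=np.array([-np.sin(a),np.cos(a)])
v=np.arange(-80,81,2)/1000
acc=[]
for x in(-.015,-.008,0.,.008,.015):
    P=np.c_[c+x*X+v[:,None]*Y,np.full(len(v),.006)]
    q=proj(t,P).astype(np.float32);acc.append(cv2.remap(L,q[:,:1],q[:,1:],1)[:,0])
m=np.mean(acc,0)
print([(int(a*1000),int(b)) for a,b in zip(v,m)])
v=np.arange(-46,47,2)/1000
for y in(-.04,.04):
    P=np.c_[c+y*Y+v[:,None]*X,np.full(len(v),.006)]
    q=proj(t,P).astype(np.float32);print([(int(a*1000),int(b)) for a,b in zip(v,cv2.remap(L,q[:,:1],q[:,1:],1)[:,0])])
```

```text
[(-80, 182), (-78, 181), (-76, 181), (-74, 181), (-72, 180), (-70, 182), (-68, 185), (-66, 188), (-64, 198), (-62, 211), (-60, 215), (-58, 215), (-56, 216), (-54, 215), (-52, 216), (-50, 216), (-48, 216), (-46, 216), (-44, 216), (-42, 216), (-40, 216), (-38, 216), (-36, 216), (-34, 216), (-32, 216), (-30, 216), (-28, 216), (-26, 216), (-24, 216), (-22, 216), (-20, 216), (-18, 215), (-16, 209), (-14, 193), (-12, 186), (-10, 195), (-8, 205), (-6, 212), (-4, 211), (-2, 203), (0, 188), (2, 167), (4, 153), (6, 158), (8, 172), (10, 188), (12, 197), (14, 198), (16, 202), (18, 210), (20, 215), (22, 216), (24, 215), (26, 215), (28, 216), (30, 215), (32, 216), (34, 215), (36, 215), (38, 215), (40, 215), (42, 215), (44, 215), (46, 215), (48, 215), (50, 215), (52, 215), (54, 215), (56, 214), (58, 214), (60, 214), (62, 214), (64, 207), (66, 187), (68, 167), (70, 169), (72, 174), (74, 175), (76, 178), (78, 180), (80, 181)]
[(-46, 181), (-44, 182), (-42, 182), (-40, 182), (-38, 182), (-36, 182), (-34, 177), (-32, 164), (-30, 150), (-28, 159), (-26, 179), (-24, 189), (-22, 201), (-20, 213), (-18, 21
[... 186 characters left out ...]
4), (18, 214), (20, 213), (22, 214), (24, 215), (26, 213), (28, 210), (30, 197), (32, 170), (34, 156), (36, 171), (38, 185), (40, 186), (42, 182), (44, 181), (46, 183)]
[(-46, 183), (-44, 184), (-42, 184), (-40, 183), (-38, 181), (-36, 180), (-34, 176), (-32, 161), (-30, 143), (-28, 154), (-26, 176), (-24, 187), (-22, 202), (-20, 213), (-18, 215), (-16, 217), (-14, 217), (-12, 216), (-10, 216), (-8, 215), (-6, 215), (-4, 215), (-2, 215), (0, 215), (2, 215), (4, 215), (6, 214), (8, 214), (10, 215), (12, 214), (14, 215), (16, 214), (18, 213), (20, 213), (22, 213), (24, 214), (26, 213), (28, 208), (30, 194), (32, 165), (34, 152), (36, 166), (38, 180), (40, 180), (42, 178), (44, 179), (46, 178)]
```

```bash
cat >> h.py <<'E'
from scipy.spatial.transform import Rotation as Ro
def st():
    from station import env
    return env.observe()
def yaw(q):
    z=Ro.from_quat(q).as_matrix()[:,2]; return np.degrees(np.arctan2(z[1],z[0]))
def go(pos,jaw):
    """needed shift (cm) and turn (deg) in tool axes for tcp pos and jaw direction jaw (deg), tool straight down"""
    s=st();R=Ro.from_quat(s["tcp_rot"]);M=R.as_matrix()
    zt=np.array([np.cos(np.radians(jaw)),np.sin(np.radians(jaw)),0]);xt=np.array([0,0,-1.]);yt=np.cross(zt,xt)
    Rt=Ro.from_matrix(np.c_[xt,yt,zt])
    d=R.inv()*Rt
    print("clk",s["clock"],"pos",np.round(s["ee_pos"],4),"yaw",round(yaw(s["tcp_rot"]),2),"x",np.round(M[:,0],3),"F",np.round(s["ft_force"],1),"gap",round(s["finger_gap"],4),"j",np.round(s["joint_pos"],2))
    print("shift cm",np.round(M.T@(np.array(pos)-s["ee_pos"])*100,2),"turn",np.round(np.degrees(d.as_rotvec()),2))
E
python3 - <<'E'
from h import *
go((.4675,.292,.20),33.5)
go((.4675,.292,.20),-146.5)
t=load("top0");s=load("side0")
def tri(a,b):
    A=np.zeros((3,3));B=np.zeros(3)
    for c,uv in((t,a),(s,b)):
        o=np.array(c["T"])[:3,3];d=ray(c,uv,0)[0]-o;d/=np.linalg.norm(d);M=np.eye(3)-np.outer(d,d);A+=M;B+=M@o
    return np.linalg.solve(A,B)
print(tri((210,113),(357,84)), ray(s,(573,165),.3),ray(t,(425,165),.0))
E
```

```text
clk 0.1 pos [0.1664 0.5238 0.2305] yaw -107.64 x [-0.    -0.002 -1.   ] F [-0.1  0.6  0.4] gap 0.0853 j [ 1.55  0.26  0.11 -0.   -1.42 -0.28]
shift cm [ 3.07 35.71 12.96] turn [-1.4114e+02  5.0000e-02  1.2000e-01]
clk 0.1 pos [0.1664 0.5238 0.2305] yaw -107.64 x [-0.    -0.002 -1.   ] F [-0.1  0.6  0.4] gap 0.0853 j [ 1.55  0.26  0.11 -0.   -1.42 -0.28]
shift cm [ 3.07 35.71 12.96] turn [38.86  0.09 -0.04]
[0.68976735 0.34661584 0.27200742] [[ 0.74495011 -0.0719323   0.3       ]] [[ 0.69943596 -0.03779799  0.        ]]
```

>>> {"api": "play_rows", "payload": {"increments": [[[0,2,0.7,2.5,0,0,4],[0,5,1.8,6.5,0,0,4],[0,9,3.3,11,0,0,4],[0,13,4.7,15.5,0,0,4],[0,17,6.2,20,0,0,4],[0,21,7.6,24.5,0,0,4],[0,25,9.1,29,0,0,4],[0,29,10.5,33,0,0,4]]]}}

```text
clock: 0.9
ee_pos: [0.4119, 0.3344, 0.2304]
tcp_rot: [-0.666, -0.237, 0.667, -0.238]
ft_force: [0.8, -0.0, -0.9]
finger_gap: 0.04
```

```bash
python3 -c "
from h import *
go((.4675,.292,.19),-146.5)"
```

```text
clk 0.9 pos [0.4119 0.3344 0.2304] yaw -140.81 x [-0.001 -0.002 -1.   ] F [ 0.8 -0.  -0.9] gap 0.04 j [ 0.98  0.22  0.06  0.   -1.41 -0.29]
shift cm [ 4.04  6.79 -1.64] turn [ 5.69  0.11 -0.06]
```

>>> {"api": "play_rows", "payload": {"increments": [[[0,3,-0.7,3,0,0,4],[0.5,5.5,-1.3,5,0,0,4],[2,6.8,-1.6,5.7,0,0,4],[3.2,6.8,-1.6,5.7,0,0,4],[4,6.8,-1.6,5.7,0,0,4],[4,6.8,-1.6,5.7,0,0,4],[4,6.8,-1.6,5.7,0,0,4]]]}}

```text
clock: 1.6
ee_pos: [0.4669, 0.2923, 0.1908]
tcp_rot: [-0.677, -0.204, 0.677, -0.205]
ft_force: [-0.3, -0.6, 0.6]
finger_gap: 0.0399
```

```bash
cat > look.py <<'E'
import sys
from h import *
from station import env
tag=sys.argv[1]; r1=[int(v) for v in sys.argv[2].split(",")]; r2=[int(v) for v in sys.argv[3].split(",")]
o=[]
for n,r in(("side",r1),("top",r2)):
    c=env.camera(n);pickle.dump(c,open(f"{n}_{tag}.pkl","wb"))
    o.append(crop(c,*r,400/(r[2]-r[0])))
h=max(a.shape[0] for a in o);o=[cv2.copyMakeBorder(a,0,h-a.shape[0],0,0,0) for a in o]
cv2.imwrite(f"pics/{tag}.png",np.hstack(o))
E
python3 look.py a1 205,80,345,220 190,190,310,310; python3 -c "
from h import *
go((.4675,.292,.123),-146.5)"
```

```text
clk 1.7 pos [0.4672 0.2924 0.1913] yaw -146.44 x [ 0.    -0.001 -1.   ] F [-0.3 -0.1  0.2] gap 0.0402 j [ 0.84  0.27  0.03  0.   -1.33 -0.26]
shift cm [ 6.83  0.04 -0.01] turn [ 0.06  0.03 -0.06]
```

View pics/a1.png

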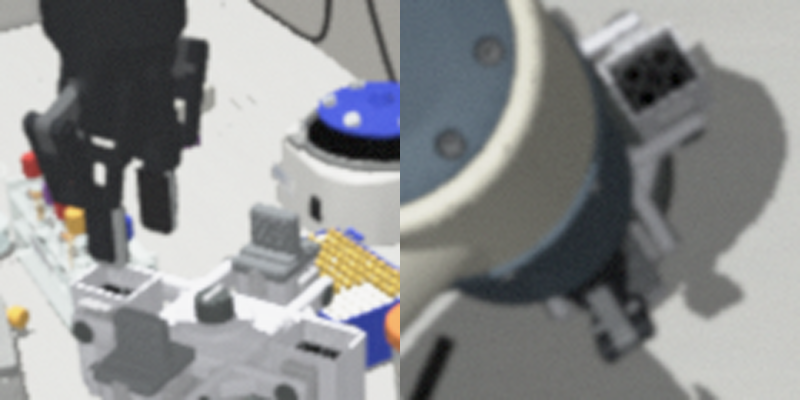

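>>> {"api": "play_rows", "payload": {"increments": [[[1.2,0,0,0,0,0,4],[2.5,0,0,0,0,0,4],[3.5,0,0,0,0,0,4],[4.5,0,0,0,0,0,4],[5.2,0,0,0,0,0,4],[5.8,0,0,0,0,0,4],[5.8,0,0,0,0,0,4]]]}}

```text
clock: 2.4
ee_pos: [0.4669, 0.292, 0.1324]
tcp_rot: [-0.676, -0.203, 0.678, -0.205]
ft_force: [-0.2, -0.1, 1.2]
finger_gap: 0.0393
```

```bash
python3 look.py a2 225,140,305,220 190,190,310,310; python3 -c "
from h import *
go((.4675,.292,.123),-146.5)"
```

```text
clk 2.5 pos [0.4674 0.2924 0.1335] yaw -146.44 x [ 0.001 -0.001 -1.   ] F [-0.   0.1 -1.2] gap 0.0403 j [ 0.84  0.31 -0.07  0.   -1.19 -0.26]
shift cm [1.05 0.04 0.01] turn [ 0.06  0.01 -0.07]
```

View pics/a2.png

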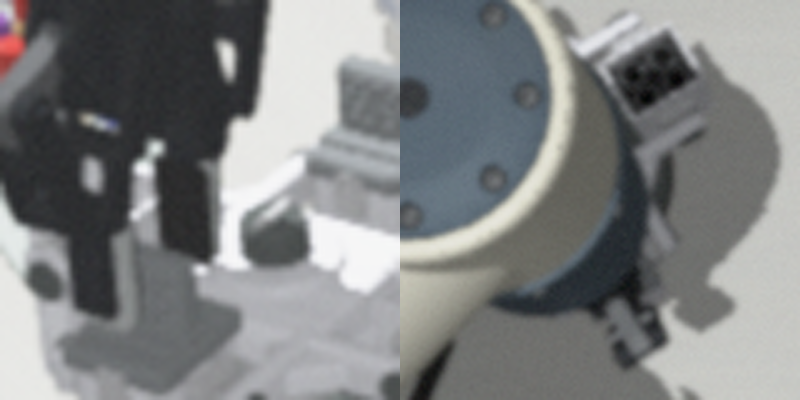

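>>> {"api": "play_rows", "payload": {"increments": [[[0.5,0,0,0,0,0,4],[0.9,0,0,0,0,0,3.5],[0.95,0,0,0,0,0,2.8],[0.95,0,0,0,0,0,2.3],[0.95,0,0,0,0,0,1.9],[0.95,0,0,0,0,0,1.7],[0.95,0,0,0,0,0,1.6],[0.95,0,0,0,0,0,1.6]]]}}

```text
clock: 3.3
ee_pos: [0.4674, 0.2924, 0.1241]
tcp_rot: [0.677, 0.204, -0.677, 0.205]
ft_force: [0.2, -0.6, -0.9]
finger_gap: 0.0163
```

```bash
python3 look.py a3 225,140,305,220 190,190,310,310; python3 -c "
from h import *
go((.4675,.292,.123),-146.5)"
```

```text
clk 3.4 pos [0.4674 0.2924 0.124 ] yaw -146.44 x [ 0.001 -0.001 -1.   ] F [-0.2  0.2  0.9] gap 0.0158 j [ 0.84  0.31 -0.09  0.   -1.17 -0.26]
shift cm [0.1  0.04 0.02] turn [ 0.06  0.   -0.07]
```

View pics/a3.png

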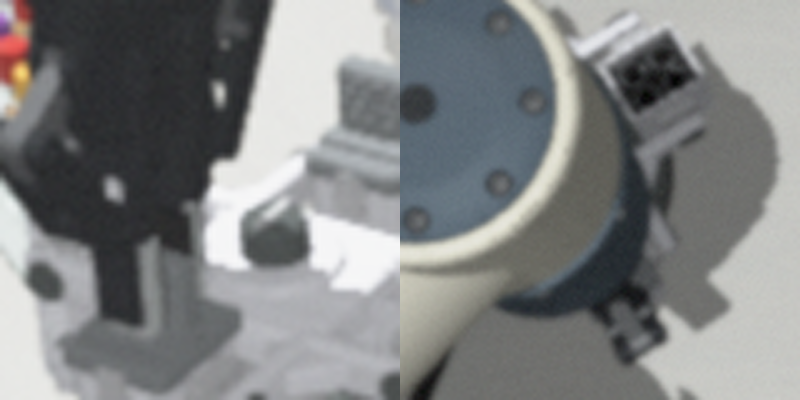

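>>> {"api": "play_rows", "payload": {"increments": [[[0,0,0,0,0,0,1.5],[0,0,0,0,0,0,1.4],[0,0,0,0,0,0,1.3],[0,0,0,0,0,0,1.3]]]}}

```text
clock: 3.8
ee_pos: [0.4674, 0.2924, 0.124]
tcp_rot: [0.677, 0.204, -0.677, 0.205]
ft_force: [0.4, -1.1, 0.3]
finger_gap: 0.0127
```

>>> {"api": "play_rows", "payload": {"increments": [[[0,0,0,0,0,0,1.1],[0,0,0,0,0,0,0.9],[0,0,0,0,0,0,0.7],[0,0,0,0,0,0,0.7],[0,0,0,0,0,0,0.7]]]}}

```text
clock: 4.3
ee_pos: [0.4671, 0.2921, 0.1241]
tcp_rot: [-0.677, -0.204, 0.677, -0.205]
ft_force: [-3.3, -1.8, 3.6]
finger_gap: 0.0107
```

```bash
python3 look.py a4 225,140,305,220 190,190,310,310; python3 -c "
from h import *
go((.4675,.292,.123),-146.5);print(st()['torque'])"
```

```text
clk 4.4 pos [0.4671 0.2922 0.1241] yaw -146.44 x [ 0.    -0.001 -1.   ] F [-4.2 -2.   5.4] gap 0.0109 j [ 0.84  0.31 -0.09  0.   -1.17 -0.26]
shift cm [ 0.11  0.03 -0.02] turn [ 0.06  0.04 -0.07]
[-0.75916451  1.62073671  0.11293745]
```

View pics/a4.png

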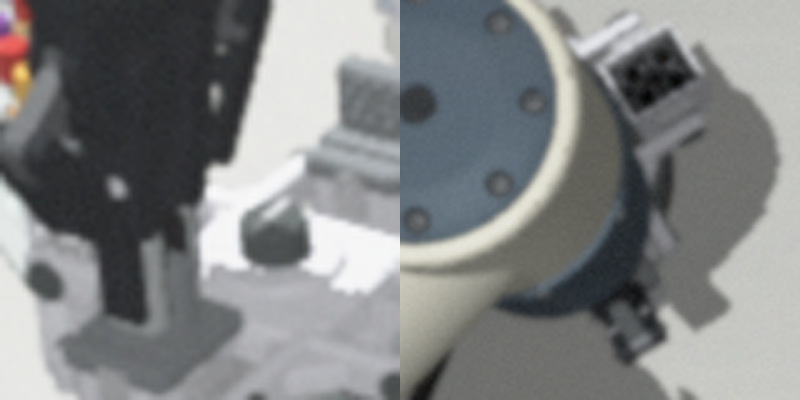

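>>> {"api": "play_rows", "payload": {"increments": [[[-0.15,0,0,0,0,0,0.7],[-0.3,0,0,0,0,0,0.7],[-0.45,0,0,0,0,0,0.7],[-0.6,0,0,0,0,0,0.7],[-0.6,0,0,0,0,0,0.7]]]}}

```text
clock: 4.9
ee_pos: [0.4673, 0.2924, 0.1301]
tcp_rot: [0.677, 0.204, -0.677, 0.205]
ft_force: [-0.5, -0.1, -4.5]
finger_gap: 0.0108
```

```bash
python3 -c "
from h import *
go((.4675,.292,.123),-146.5);print(st()['torque'])"
```

```text
clk 4.9 pos [0.4673 0.2924 0.1301] yaw -146.44 x [ 0.    -0.001 -1.   ] F [-0.5 -0.1 -4.5] gap 0.0108 j [ 0.84  0.31 -0.08  0.   -1.18 -0.26]
shift cm [0.71 0.04 0.  ] turn [ 0.06  0.02 -0.07]
[-0.01621007  0.03000132 -0.02059698]
```

>>> {"api": "play_rows", "payload": {"increments": [[[-0.2,0,0,0,0,0,0.7],[-0.6,0,0,0,0,0,0.7],[-1.2,0,0,0,0,0,0.7],[-2,0,0,0,0,0,0.7],[-3,0,0,0,0,0,0.7],[-4,0,0,0,0,0,0.7],[-5,0,0,0,0,0,0.7],[-6,0,0,0,0,0,0.7]]]}}

```text
clock: 5.7
ee_pos: [0.4673, 0.2924, 0.1913]
tcp_rot: [0.677, 0.204, -0.677, 0.204]
ft_force: [0.3, -0.2, -3.5]
finger_gap: 0.011
```

>>> {"api": "play_rows", "payload": {"increments": [[[-1,0,0,0,0,0,0.7],[-2,0,0,0,0,0,0.7],[-3,0,0,0,0,0,0.7],[-3.8,0,0,0,0,0,0.7],[-4.3,0,0,0,0,0,0.7],[-4.5,0,0,0,0,0,0.7],[-4.5,0,0,0,0,0,0.7]]]}}

```text
clock: 6.4
ee_pos: [0.4673, 0.2925, 0.2362]
tcp_rot: [0.677, 0.204, -0.677, 0.204]
ft_force: [0.1, 0.1, -4.9]
finger_gap: 0.0108
```

```bash
python3 look.py a5 185,60,345,260 190,150,430,310; python3 -c "
from h import *
go((.4963,.0598,.235),137.1)"
```

```text
clk 6.5 pos [0.4671 0.2924 0.2357] yaw -146.44 x [-0.    -0.001 -1.   ] F [-0.   0.2 -4.5] gap 0.0108 j [ 0.84  0.26  0.12  0.   -1.44 -0.26]
shift cm [ 0.1  21.   10.42] turn [76.46 -0.   -0.08]
```

View pics/a5.png

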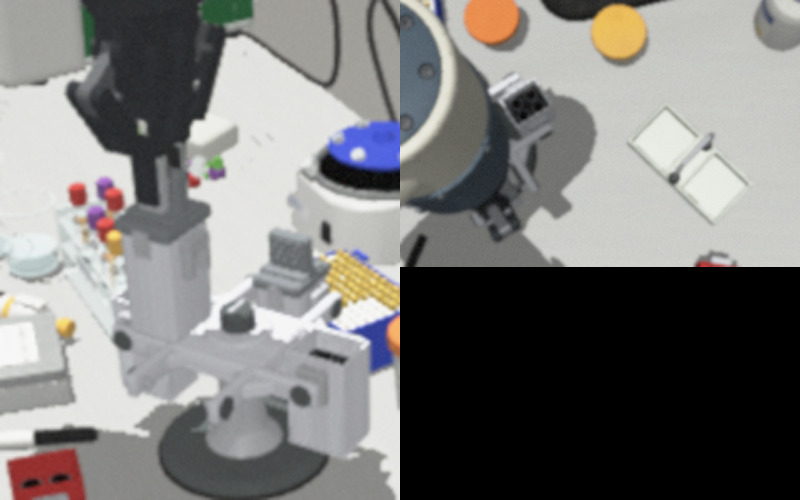

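>>> {"api": "play_rows", "payload": {"increments": [[[0,0.4,0.2,1.5,0,0,0.7],[0,1.2,0.6,4.5,0,0,0.7],[0,2.4,1.2,9,0,0,0.7],[0,3.8,1.9,14,0,0,0.7],[0,5.3,2.65,19,0,0,0.7],[0,6.8,3.4,24.5,0,0,0.7],[0,8.3,4.15,30,0,0,0.7],[0,9.8,4.9,35.5,0,0,0.7]]]}}

```text
clock: 7.3
ee_pos: [0.4803, 0.1825, 0.2356]
tcp_rot: [-0.707, 0.014, 0.707, 0.013]
ft_force: [-0.5, 0.2, -4.1]
finger_gap: 0.0108
```

```bash
python3 -c "
from h import *
go((.4963,.0598,.235),137.1)"
```

```text
clk 7.3 pos [0.4803 0.1825 0.2356] yaw 177.76 x [-0.001 -0.002 -1.   ] F [-0.5  0.2 -4.1] gap 0.0108 j [ 0.67  0.18  0.03  0.   -1.42 -0.71]
shift cm [ 0.08 12.2  -2.08] turn [ 4.066e+01 -1.000e-02 -1.100e-01]
```

>>> {"api": "play_rows", "payload": {"increments": [[[0,1.6,-0.27,5.3,0,0,0.7],[0,3.4,-0.6,11,0,0,0.7],[0,5.2,-0.9,17,0,0,0.7],[0,7,-1.2,23,0,0,0.7],[0,8.7,-1.5,29,0,0,0.7],[0,10.2,-1.75,34,0,0,0.7],[0,11.4,-1.95,38,0,0,0.7],[0.1,12,-2.05,40.1,0,0,0.7]]]}}

```text
clock: 8.1
ee_pos: [0.4959, 0.0607, 0.2347]
tcp_rot: [0.659, -0.257, -0.659, -0.256]
ft_force: [-0.3, 0.3, -4.2]
finger_gap: 0.0111
```

>>> {"api": "play_rows", "payload": {"increments": [[[0,0.2,0,0.5,0,0,0.7],[0,0.2,0,0.5,0,0,0.7]]]}}

```text
clock: 8.3
ee_pos: [0.4942, 0.0591, 0.2346]
tcp_rot: [-0.658, 0.26, 0.658, 0.259]
ft_force: [-0.8, 0.3, -4.4]
finger_gap: 0.0105
```

```bash
python3 look.py a6 285,90,425,310 300,190,430,310; python3 -c "
from h import *
go((.4963,.0598,.235),137.1)"
```

```text
clk 8.4 pos [0.4945 0.0596 0.2347] yaw 136.99 x [-0.001 -0.002 -1.   ] F [-0.3 -0.1 -4.5] gap 0.0111 j [ 0.44  0.15 -0.01  0.   -1.41 -1.19]
shift cm [-0.03 -0.14 -0.12] turn [-0.11 -0.04 -0.11]
```

View pics/a6.png

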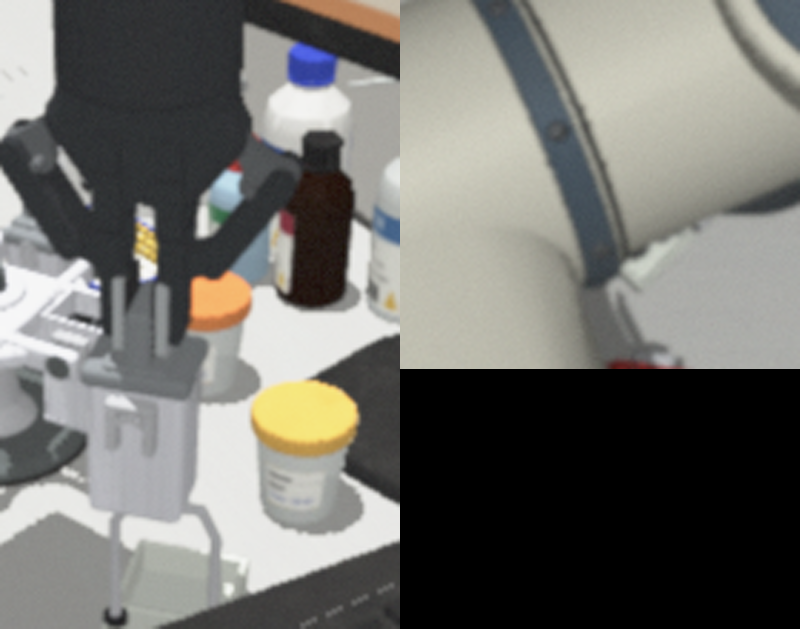

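>>> {"api": "play_rows", "payload": {"increments": [[[0.4,-0.14,-0.12,0,0,0,0.7],[1.2,-0.14,-0.12,0,0,0,0.7],[2.2,-0.14,-0.12,0,0,0,0.7],[3.4,-0.14,-0.12,0,0,0,0.7],[4.6,-0.14,-0.12,0,0,0,0.7],[5.8,-0.14,-0.12,0,0,0,0.7],[6.8,-0.14,-0.12,0,0,0,0.7],[7.5,-0.14,-0.12,0,0,0,0.7]]]}}

```text
clock: 9.2
ee_pos: [0.4959, 0.0595, 0.1584]
tcp_rot: [-0.657, 0.26, 0.658, 0.258]
ft_force: [0.3, -0.5, -3.9]
finger_gap: 0.0109
```

>>> {"api": "play_rows", "payload": {"increments": [[[0.7,0,0,0,0,0,0.7],[1.6,0,0,0,0,0,0.7],[2.4,0,0,0,0,0,0.7],[3,0,0,0,0,0,0.7],[3.2,0,0,0,0,0,0.7],[3.2,0,0,0,0,0,0.7]]]}}

```text
clock: 9.8
ee_pos: [0.4958, 0.0594, 0.1262]
tcp_rot: [-0.657, 0.26, 0.658, 0.258]
ft_force: [0.1, 0.6, -3.9]
finger_gap: 0.011
```

```bash
python3 look.py a7 285,150,425,330 310,190,430,310; python3 -c "
from h import *
go((.4963,.0598,.0935),137.1)"
```

```text
clk 9.9 pos [0.4961 0.0595 0.1268] yaw 136.99 x [-0.001 -0.002 -1.   ] F [ 0.2 -0.7 -4.2] gap 0.0107 j [ 0.43  0.22 -0.22  0.   -1.14 -1.19]
shift cm [ 3.33 -0.05  0.01] turn [-0.11 -0.03 -0.14]
```

View pics/a7.png

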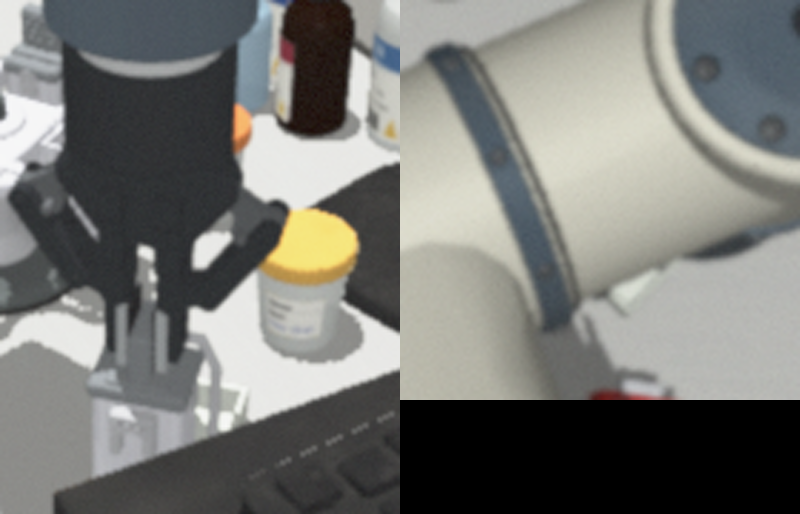

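>>> {"api": "play_rows", "payload": {"increments": [[[0.3,0,0,0,0,0,0.7],[0.7,0,0,0,0,0,0.7],[1.1,0,0,0,0,0,0.7],[1.5,0,0,0,0,0,0.7],[1.9,0,0,0,0,0,0.7],[2.3,0,0,0,0,0,0.7],[2.6,0,0,0,0,0,0.7],[2.6,0,0,0,0,0,0.7]]]}}

```text
clock: 10.7
ee_pos: [0.4958, 0.0593, 0.1002]
tcp_rot: [-0.657, 0.26, 0.658, 0.258]
ft_force: [-0.4, 0.6, -4.0]
finger_gap: 0.0112
```

>>> {"api": "play_rows", "payload": {"increments": [[[0.15,0,0,0,0,0,0.7],[0.3,0,0,0,0,0,0.7],[0.4,0,0,0,0,0,0.7],[0.5,0,0,0,0,0,0.7],[0.55,0,0,0,0,0,0.7],[0.6,0,0,0,0,0,0.7],[0.6,0,0,0,0,0,0.7]]]}}

```text
clock: 11.4
ee_pos: [0.4957, 0.0593, 0.0942]
tcp_rot: [-0.657, 0.26, 0.658, 0.258]
ft_force: [-0.6, 0.1, -4.0]
finger_gap: 0.0111
```

Still hanging freely, about 1 mm above the floor. I'll creep down.

>>> {"api": "play_rows", "payload": {"increments": [[[0.05,0,0,0,0,0,0.7],[0.1,0,0,0,0,0,0.7],[0.1,0,0,0,0,0,0.7]]]}}

```text
clock: 11.7
ee_pos: [0.4959, 0.0593, 0.0936]
tcp_rot: [-0.658, 0.26, 0.658, 0.258]
ft_force: [-1.2, 0.6, -0.7]
finger_gap: 0.0108
```

>>> {"api": "play_rows", "payload": {"increments": [[[0.03,0,0,0,0,0,0.7],[0.06,0,0,0,0,0,0.7],[0.06,0,0,0,0,0,0.7]]]}}

```text
clock: 12.0
ee_pos: [0.4959, 0.0593, 0.0936]
tcp_rot: [-0.658, 0.26, 0.658, 0.258]
ft_force: [-3.8, 0.4, 4.5]
finger_gap: 0.0111
```

>>> {"api": "play_rows", "payload": {"increments": [[[0,0,0,0,0,0,1.1],[0,0,0,0,0,0,1.3],[0,0,0,0,0,0,1.6],[0,0,0,0,0,0,2.2],[0,0,0,0,0,0,3],[0,0,0,0,0,0,4],[0,0,0,0,0,0,4]]]}}

```text
clock: 12.7
ee_pos: [0.4961, 0.0593, 0.0936]
tcp_rot: [-0.658, 0.26, 0.658, 0.258]
ft_force: [-0.0, 0.5, 0.4]
finger_gap: 0.0398
```

>>> {"api": "play_rows", "payload": {"increments": [[[-0.3,0,0,0,0,0,4],[-1,0,0,0,0,0,4],[-2.5,0,0,0,0,0,4],[-4.5,0,0,0,0,0,4],[-7,0,0,0,0,0,4],[-9.5,0,0,0,0,0,4],[-11,0,0,0,0,0,4],[-11,0,0,0,0,0,4]]]}}

```text
clock: 13.5
ee_pos: [0.4976, 0.0599, 0.2067]
tcp_rot: [0.66, -0.259, -0.656, -0.259]
ft_force: [0.0, -0.2, -0.7]
finger_gap: 0.0402
```

```bash
python3 -c "
from h import *
go((.5917,.375,.22),-146.5)"; python3 look.py a8 285,150,425,330 165,170,290,295
```

```text
clk 13.5 pos [0.4976 0.0599 0.2067] yaw 137.02 x [ 0.004 -0.001 -1.   ] F [ 0.  -0.2 -0.7] gap 0.0402 j [ 0.44  0.16 -0.07  0.   -1.33 -1.19]
shift cm [ -1.32 -29.47  14.59] turn [-7.648e+01 -2.800e-01 -3.000e-02]
```

View pics/a8.png

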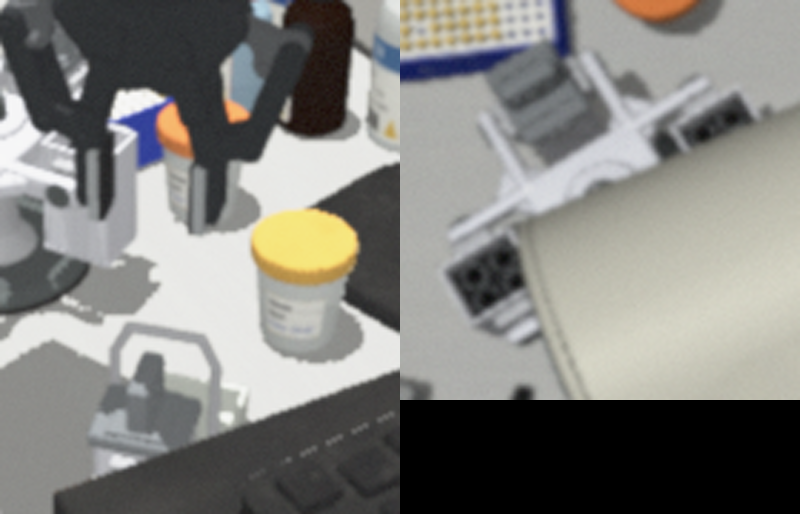

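Run:
```python
from h import *
a=crop(load("top_a8"),188,175,228,215,10);b=crop(load("top0"),188,175,228,215,10)
cv2.imwrite("pics/z5.png",np.hstack([a,b]))
```

```text
(no output)
```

View pics/z5.png

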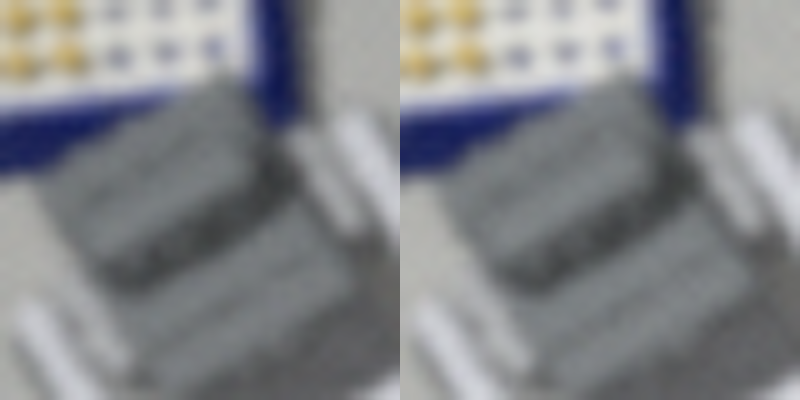

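>>> {"api": "play_rows", "payload": {"increments": [[[-0.3,-1,0.5,-3,0,0,4],[-0.6,-2.6,1.3,-7,0,0,4],[-0.8,-4.6,2.3,-12,0,0,4],[-0.8,-6.8,3.4,-17.5,0,0,4],[-0.8,-9,4.5,-23,0,0,4],[-0.8,-11.2,5.6,-28.5,0,0,4],[-0.8,-13.4,6.6,-34,0,0,4],[-0.8,-15.6,7.7,-40,0,0,4]]]}}

```text
clock: 14.4
ee_pos: [0.5458, 0.227, 0.2098]
tcp_rot: [-0.706, 0.018, 0.708, 0.016]
ft_force: [0.1, 0.6, 0.6]
finger_gap: 0.04
```

```bash
python3 -c "
from h import *
go((.592,.375,.2),-146.5)"
```

```text
clk 14.4 pos [0.5458 0.227  0.2098] yaw 177.23 x [-0.003 -0.003 -1.   ] F [0.1 0.6 0.6] gap 0.04 j [ 0.66  0.35  0.18  0.   -1.41 -0.71]
shift cm [  0.92 -15.01  -3.9 ] turn [-36.27   0.22  -0.13]
```

>>> {"api": "play_rows", "payload": {"increments": [[[0,-2.2,-0.6,-5.5,0,0,4],[0,-4.4,-1.1,-11,0,0,4],[0,-6.6,-1.7,-16.5,0,0,4],[0,-8.8,-2.3,-22,0,0,4],[0,-11,-2.9,-27.5,0,0,4],[0.2,-13,-3.4,-32,0,0,4],[0.5,-14.4,-3.7,-35,0,0,4],[0.9,-15,-3.9,-36.3,0,0,4]]]}}

```text
clock: 15.2
ee_pos: [0.5916, 0.3759, 0.198]
tcp_rot: [-0.675, -0.204, 0.679, -0.206]
ft_force: [-0.8, -0.3, 0.7]
finger_gap: 0.0403
```

>>> {"api": "play_rows", "payload": {"increments": [[[0,0,0,0,0,0,4],[0,0,0,0,0,0,4]]]}}

```text
clock: 15.4
ee_pos: [0.5912, 0.3753, 0.1969]
tcp_rot: [-0.674, -0.203, 0.68, -0.206]
ft_force: [-0.3, 0.1, 0.4]
finger_gap: 0.0402
```

```bash
python3 look.py b1 255,60,385,190 165,150,290,275; python3 -c "
from h import *
go((.592,.375,.134),-146.5)"
```

```text
clk 15.5 pos [0.5916 0.3752 0.1982] yaw -146.41 x [-0.005 -0.005 -1.   ] F [ 0.9 -0.1  1.1] gap 0.0399 j [ 0.79  0.58  0.52 -0.   -1.52 -0.2 ]
shift cm [ 6.42  0.03 -0.07] turn [ 0.09  0.41 -0.07]
```

View pics/b1.png

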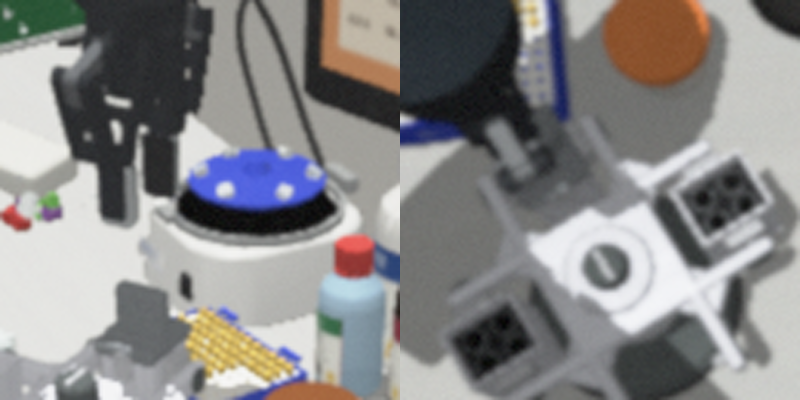

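>>> {"api": "play_rows", "payload": {"increments": [[[0.8,0.03,-0.07,0.1,0.4,0,4],[2,0.03,-0.07,0.1,0.4,0,4],[3.2,0.03,-0.07,0.1,0.4,0,4],[4.4,0.03,-0.07,0.1,0.4,0,4],[5.4,0.03,-0.07,0.1,0.4,0,4],[6.2,0.03,-0.07,0.1,0.4,0,4],[6.4,0.03,-0.07,0.1,0.4,0,4],[6.4,0.03,-0.07,0.1,0.4,0,4]]]}}

```text
clock: 16.3
ee_pos: [0.592, 0.375, 0.1339]
tcp_rot: [-0.677, -0.203, 0.677, -0.204]
ft_force: [0.1, 0.2, 0.4]
finger_gap: 0.0402
```

```bash
python3 look.py b2 275,110,345,180 165,150,290,275; python3 -c "
from h import *
go((.592,.375,.1245),-146.5)"
```

```text
clk 16.4 pos [0.5923 0.3752 0.1348] yaw -146.51 x [ 0.002 -0.001 -1.   ] F [0.2 0.2 0.6] gap 0.04 j [ 0.79  0.59  0.39  0.   -1.36 -0.2 ]
shift cm [ 1.03 -0.01  0.04] turn [-0.01 -0.05 -0.08]
```

View pics/b2.png

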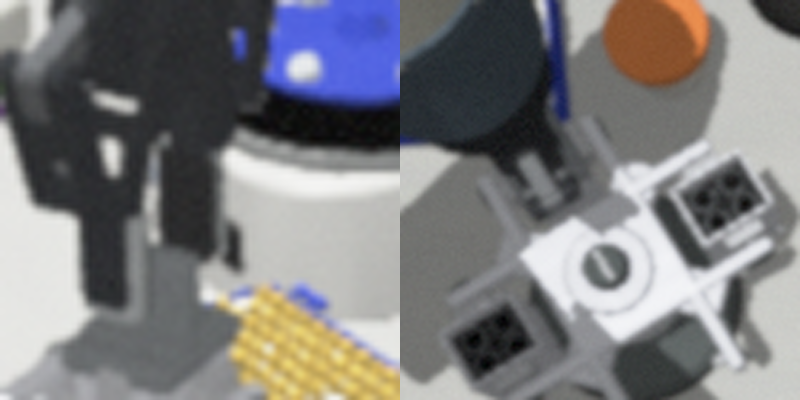

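>>> {"api": "play_rows", "payload": {"increments": [[[0.5,0,0.02,0,0,0,4],[0.9,0,0.02,0,0,0,3.5],[1.0,0,0.02,0,0,0,2.8],[1.0,0,0.02,0,0,0,2.3],[1.0,0,0.02,0,0,0,1.9],[1.0,0,0.02,0,0,0,1.7],[1.0,0,0.02,0,0,0,1.6],[1.0,0,0.02,0,0,0,1.6]]]}}

```text
clock: 17.2
ee_pos: [0.5922, 0.3751, 0.1249]
tcp_rot: [0.678, 0.203, -0.677, 0.204]
ft_force: [-0.7, -0.2, 0.7]
finger_gap: 0.0162
```

```bash
python3 look.py b3 275,110,345,180 165,150,290,275; python3 -c "
from h import *
go((.592,.375,.124),-146.5);print(st()['torque'])"
```

```text
clk 17.3 pos [0.5922 0.3751 0.1249] yaw -146.5 x [ 0.002 -0.    -1.   ] F [-0.1  1.2 -0.4] gap 0.0162 j [ 0.79  0.6   0.37  0.   -1.34 -0.2 ]
shift cm [ 0.09 -0.    0.02] turn [-0.   -0.06 -0.07]
[-0.04129395 -0.01504839  0.03333173]
```

View pics/b3.png

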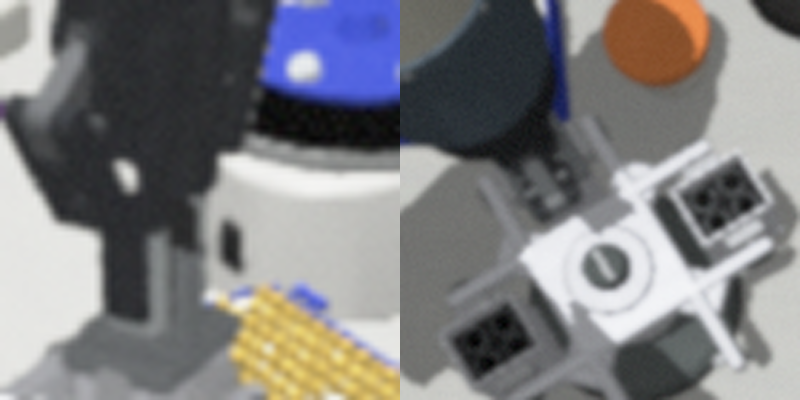

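>>> {"api": "play_rows", "payload": {"increments": [[[0,0,0,0,0,0,1.5],[0,0,0,0,0,0,1.4],[0,0,0,0,0,0,1.3],[0,0,0,0,0,0,1.3]]]}}

```text
clock: 17.7
ee_pos: [0.5922, 0.3751, 0.1249]
tcp_rot: [0.678, 0.203, -0.677, 0.204]
ft_force: [0.3, -0.0, -0.5]
finger_gap: 0.0129
```

```bash
python3 -c "
from h import *
go((.592,.375,.124),-146.5);print(st()['torque'])"
```

```text
clk 17.7 pos [0.5922 0.3751 0.1249] yaw -146.51 x [ 0.002 -0.    -1.   ] F [ 0.3 -0.  -0.5] gap 0.0129 j [ 0.79  0.6   0.37  0.   -1.34 -0.2 ]
shift cm [ 0.09 -0.    0.02] turn [-0.01 -0.06 -0.07]
[-0.00282227  0.01467172  0.05173936]
```

>>> {"api": "play_rows", "payload": {"increments": [[[0,0,0,0,0,0,1.1],[0,0,0,0,0,0,0.9],[0,0,0,0,0,0,0.7],[0,0,0,0,0,0,0.7],[0,0,0,0,0,0,0.7]]]}}

```text
clock: 18.2
ee_pos: [0.592, 0.3749, 0.125]
tcp_rot: [0.677, 0.203, -0.677, 0.204]
ft_force: [-2.9, -1.4, 3.8]
finger_gap: 0.0108
```

>>> {"api": "play_rows", "payload": {"increments": [[[-0.15,0,0,0,0,0,0.7],[-0.3,0,0,0,0,0,0.7],[-0.45,0,0,0,0,0,0.7],[-0.6,0,0,0,0,0,0.7],[-0.6,0,0,0,0,0,0.7]]]}}

```text
clock: 18.7
ee_pos: [0.5921, 0.375, 0.131]
tcp_rot: [0.678, 0.203, -0.677, 0.204]
ft_force: [-0.4, 0.2, -4.8]
finger_gap: 0.0107
```

```bash
python3 -c "
from h import *
go((.592,.375,.224),-146.5);print(st()['torque'])"
```

```text
clk 18.7 pos [0.5921 0.375  0.131 ] yaw -146.51 x [ 0.001 -0.001 -1.   ] F [-0.4  0.2 -4.8] gap 0.0107 j [ 0.79  0.6   0.38  0.   -1.35 -0.2 ]
shift cm [-9.3   0.01  0.  ] turn [-0.01 -0.05 -0.08]
[-0.01407008 -0.03340029 -0.00740115]
```

>>> {"api": "play_rows", "payload": {"increments": [[[-0.2,0,0,0,0,0,0.7],[-0.6,0,0,0,0,0,0.7],[-1.2,0,0,0,0,0,0.7],[-2,0,0,0,0,0,0.7],[-3,0,0,0,0,0,0.7],[-4,0,0,0,0,0,0.7],[-5,0,0,0,0,0,0.7],[-6,0,0,0,0,0,0.7]]]}}

```text
clock: 19.5
ee_pos: [0.5921, 0.3751, 0.1922]
tcp_rot: [0.678, 0.203, -0.677, 0.204]
ft_force: [0.9, -0.5, -4.4]
finger_gap: 0.0106
```

>>> {"api": "play_rows", "payload": {"increments": [[[-1,0,0,0,0,0,0.7],[-2,0,0,0,0,0,0.7],[-3,0,0,0,0,0,0.7],[-3.6,0,0,0,0,0,0.7],[-3.9,0,0,0,0,0,0.7],[-4,0,0,0,0,0,0.7],[-4,0,0,0,0,0,0.7]]]}}

```text
clock: 20.2
ee_pos: [0.5919, 0.3751, 0.2318]
tcp_rot: [0.677, 0.203, -0.677, 0.204]
ft_force: [0.0, 0.3, -4.1]
finger_gap: 0.0108
```

```bash
python3 look.py b4 225,60,385,260 165,150,430,300; python3 -c "
from h import *
go((.5509,.1182,.232),137.1)"
```

```text
clk 20.3 pos [0.5918 0.3751 0.2315] yaw -146.5 x [ 0.001 -0.001 -1.   ] F [-0.5 -0.3 -4.2] gap 0.0107 j [ 0.79  0.57  0.59  0.   -1.59 -0.2 ]
shift cm [-0.03 19.16 17.59] turn [ 7.64e+01 -6.00e-02 -5.00e-02]
```

View pics/b4.png

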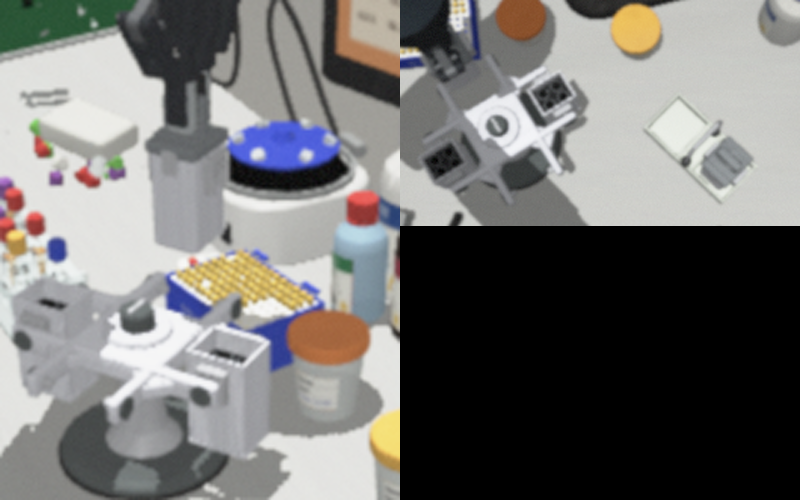

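Run:
```python
from h import *
t=load("top_b4");f=6;r=(330,205,405,290)
im=crop(t,*r,f);o=np.array(r[:2])
ax=-42.9
for p,cc in(((.4959,.0593),(0,0,255)),((.5509,.1182),(0,255,0))):
    draw(im,t,box(p,ax,.050,.042,.089),o,f,cc);draw(im,t,box(p,ax,.012,.034,.118),o,f,cc);draw(im,t,box(p,ax,.046,.038,.006),o,f,(255,0,0))
cv2.imwrite("pics/rk2.png",im)
```

```text
(no output)
```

View pics/rk2.png

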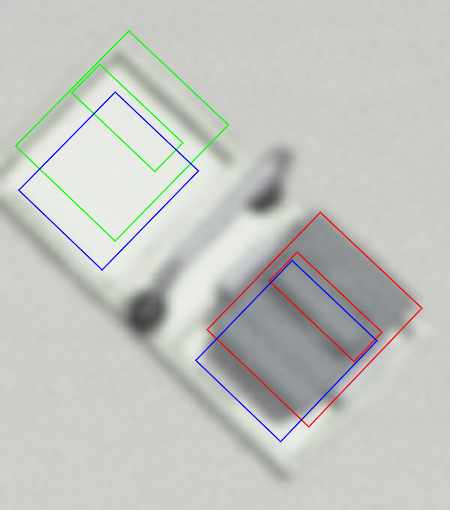

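>>> {"api": "play_rows", "payload": {"increments": [[[0,0.4,0.4,1.5,0,0,0.7],[0,1.1,1,4.5,0,0,0.7],[0,2.2,2,9,0,0,0.7],[0,3.5,3.2,14,0,0,0.7],[0,4.8,4.4,19,0,0,0.7],[0,6.2,5.7,24.5,0,0,0.7],[0,7.6,7,30,0,0,0.7],[0,9,8.3,35.5,0,0,0.7]]]}}

```text
clock: 21.1
ee_pos: [0.5718, 0.2529, 0.2316]
tcp_rot: [0.707, -0.015, -0.707, -0.014]
ft_force: [0.4, -0.6, -4.0]
finger_gap: 0.011
```

```bash
python3 -c "
from h import *
go((.5509,.1182,.232),137.1)"
```

```text
clk 21.1 pos [0.5718 0.2529 0.2316] yaw 177.69 x [ 0.001 -0.001 -1.   ] F [ 0.4 -0.6 -4. ] gap 0.011 j [ 0.67  0.41  0.33  0.   -1.49 -0.71]
shift cm [-0.03 13.55  1.55] turn [ 4.059e+01 -6.000e-02 -4.000e-02]
```

>>> {"api": "play_rows", "payload": {"increments": [[[0,1.7,0.2,5.3,0,0,0.7],[0,3.6,0.4,11,0,0,0.7],[0,5.6,0.65,17,0,0,0.7],[0,7.6,0.85,23,0,0,0.7],[0,9.6,1.1,29,0,0,0.7],[0,11.3,1.3,34,0,0,0.7],[0,12.7,1.45,38,0,0,0.7],[0,13.3,1.52,40,0,0,0.7]]]}}

```text
clock: 21.9
ee_pos: [0.5508, 0.1191, 0.232]
tcp_rot: [0.659, -0.257, -0.658, -0.256]
ft_force: [-0.2, -0.6, -5.1]
finger_gap: 0.0108
```

>>> {"api": "play_rows", "payload": {"increments": [[[0,0.2,0,0.6,0,0,0.7],[0,0.2,0,0.6,0,0,0.7]]]}}

```text
clock: 22.1
ee_pos: [0.5492, 0.1176, 0.2321]
tcp_rot: [0.658, -0.26, -0.657, -0.26]
ft_force: [0.1, 0.1, -4.6]
finger_gap: 0.011
```

```bash
python3 look.py b5 285,90,425,330 300,190,430,310; python3 -c "
from h import *
go((.5509,.1182,.127),137.1)"
```

```text
clk 22.2 pos [0.5494 0.1182 0.2319] yaw 136.92 x [ 0.001 -0.001 -1.   ] F [-0.1  0.3 -4.2] gap 0.0109 j [ 0.49  0.28  0.14  0.   -1.43 -1.24]
shift cm [10.49 -0.1  -0.09] turn [-0.18 -0.08 -0.01]
```

View pics/b5.png

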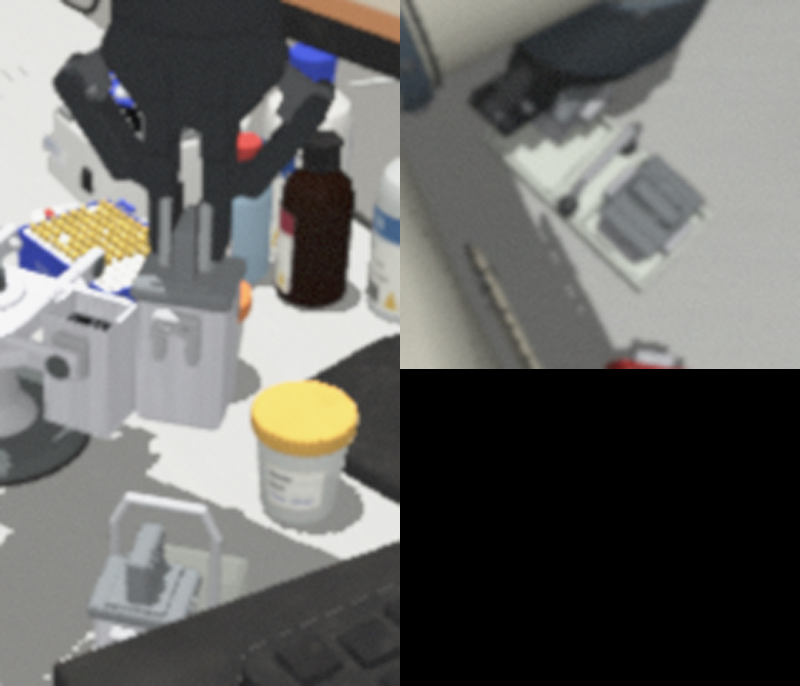

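>>> {"api": "play_rows", "payload": {"increments": [[[0.4,-0.1,-0.09,0,0,0,0.7],[1.2,-0.1,-0.09,0,0,0,0.7],[2.2,-0.1,-0.09,0,0,0,0.7],[3.4,-0.1,-0.09,0,0,0,0.7],[4.6,-0.1,-0.09,0,0,0,0.7],[5.8,-0.1,-0.09,0,0,0,0.7],[6.8,-0.1,-0.09,0,0,0,0.7],[7.5,-0.1,-0.09,0,0,0,0.7]]]}}

```text
clock: 23.0
ee_pos: [0.5505, 0.118, 0.1556]
tcp_rot: [0.658, -0.26, -0.658, -0.259]
ft_force: [0.7, -0.2, -3.3]
finger_gap: 0.0111
```

>>> {"api": "play_rows", "payload": {"increments": [[[0.7,0,0,0,0,0,0.7],[1.6,0,0,0,0,0,0.7],[2.3,0,0,0,0,0,0.7],[2.8,0,0,0,0,0,0.7],[3,0,0,0,0,0,0.7],[3,0,0,0,0,0,0.7]]]}}

```text
clock: 23.6
ee_pos: [0.5505, 0.1179, 0.1255]
tcp_rot: [0.658, -0.26, -0.658, -0.259]
ft_force: [0.0, -0.0, -3.8]
finger_gap: 0.0106
```

```bash
python3 look.py b6 295,180,405,320 300,190,430,310; python3 -c "
from h import *
go((.5509,.1182,.094),137.1)"
```

```text
clk 23.7 pos [0.5507 0.118  0.126 ] yaw 136.92 x [ 0.    -0.001 -1.   ] F [-0.2 -0.5 -3.9] gap 0.0107 j [ 0.49  0.33 -0.06  0.   -1.18 -1.24]
shift cm [ 3.2  -0.02  0.  ] turn [-0.18 -0.07 -0.04]
```

View pics/b6.png

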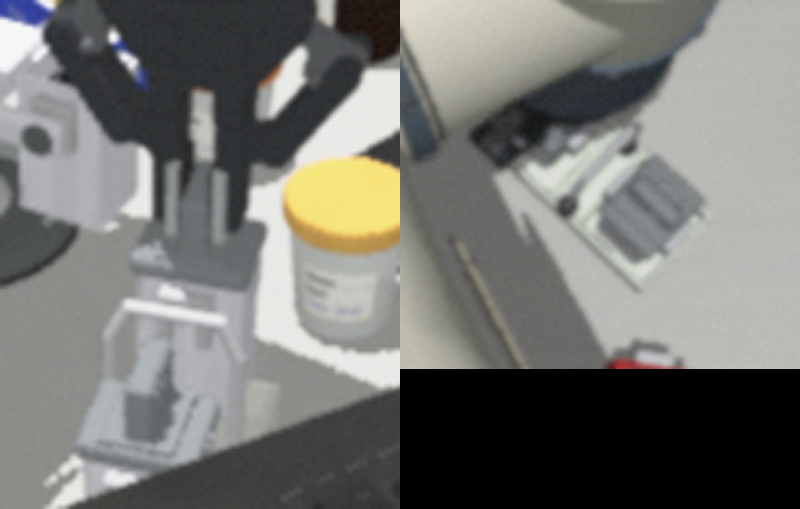

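>>> {"api": "play_rows", "payload": {"increments": [[[0.3,0,0,0,0,0,0.7],[0.7,0,0,0,0,0,0.7],[1.1,0,0,0,0,0,0.7],[1.5,0,0,0,0,0,0.7],[1.9,0,0,0,0,0,0.7],[2.2,0,0,0,0,0,0.7],[2.5,0,0,0,0,0,0.7],[2.5,0,0,0,0,0,0.7]]]}}

```text
clock: 24.5
ee_pos: [0.5505, 0.1179, 0.1004]
tcp_rot: [0.658, -0.26, -0.658, -0.259]
ft_force: [-0.1, 0.1, -4.2]
finger_gap: 0.011
```

>>> {"api": "play_rows", "payload": {"increments": [[[0.15,0,0,0,0,0,0.7],[0.3,0,0,0,0,0,0.7],[0.4,0,0,0,0,0,0.7],[0.5,0,0,0,0,0,0.7],[0.55,0,0,0,0,0,0.7],[0.55,0,0,0,0,0,0.7]]]}}

```text
clock: 25.1
ee_pos: [0.5504, 0.1179, 0.0949]
tcp_rot: [0.658, -0.26, -0.658, -0.259]
ft_force: [-0.4, -0.6, -3.8]
finger_gap: 0.011
```

>>> {"api": "play_rows", "payload": {"increments": [[[0.05,0,0,0,0,0,0.7],[0.1,0,0,0,0,0,0.7],[0.1,0,0,0,0,0,0.7]]]}}

```text
clock: 25.4
ee_pos: [0.5506, 0.1179, 0.0943]
tcp_rot: [0.658, -0.26, -0.658, -0.259]
ft_force: [-1.2, 0.6, -1.0]
finger_gap: 0.0109
```

Touching the floor, same signature as the first. I'll press minimally and release.

>>> {"api": "play_rows", "payload": {"increments": [[[0.04,0,0,0,0,0,0.7],[0.04,0,0,0,0,0,0.7]]]}}

```text
clock: 25.6
ee_pos: [0.5506, 0.118, 0.0943]
tcp_rot: [0.658, -0.26, -0.657, -0.259]
ft_force: [-2.7, -0.4, 1.5]
finger_gap: 0.0106
```

>>> {"api": "play_rows", "payload": {"increments": [[[0,0,0,0,0,0,1.1],[0,0,0,0,0,0,1.3],[0,0,0,0,0,0,1.6],[0,0,0,0,0,0,2.2],[0,0,0,0,0,0,3],[0,0,0,0,0,0,4],[0,0,0,0,0,0,4]]]}}

```text
clock: 26.3
ee_pos: [0.5507, 0.118, 0.0944]
tcp_rot: [0.658, -0.26, -0.657, -0.259]
ft_force: [-0.3, -0.1, 0.4]
finger_gap: 0.0399
```

>>> {"api": "play_rows", "payload": {"increments": [[[-0.3,0,0,0,0,0,4],[-1,0,0,0,0,0,4],[-2.5,0,0,0,0,0,4],[-4.5,0,0,0,0,0,4],[-7,0,0,0,0,0,4],[-9.5,0,0,0,0,0,4],[-12,0,0,0,0,0,4],[-13,0,0,0,0,0,4]]]}}

```text
clock: 27.1
ee_pos: [0.5518, 0.1184, 0.2279]
tcp_rot: [0.66, -0.259, -0.656, -0.26]
ft_force: [1.2, 0.2, -0.7]
finger_gap: 0.0401
```

```bash
python3 -c "
from h import *
go((.35,-.05,.25),137.1)"; python3 look.py c1 225,120,385,320 165,150,430,310
```

```text
clk 27.1 pos [0.5518 0.1184 0.2279] yaw 136.95 x [ 0.006 -0.    -1.   ] F [ 1.2  0.2 -0.7] gap 0.0401 j [ 0.49  0.28  0.13  0.   -1.42 -1.24]
shift cm [-2.32 26.07  3.24] turn [-0.15 -0.24  0.22]
```

View pics/c1.png

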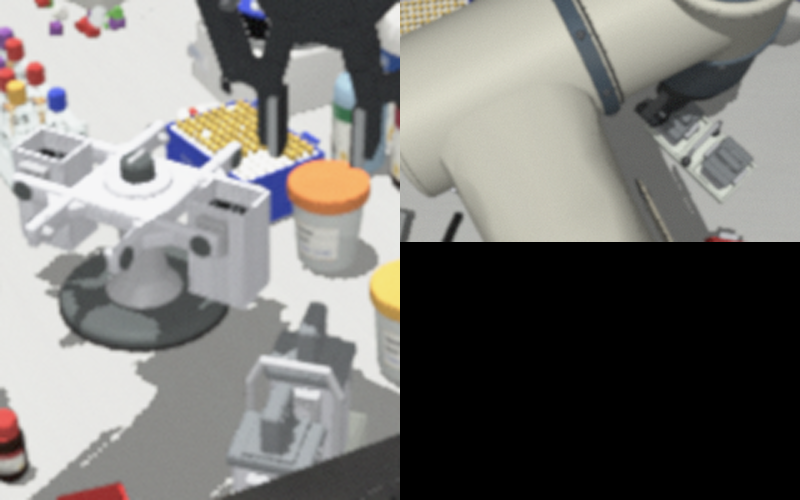

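>>> {"api": "play_rows", "payload": {"increments": [[[-1,0,0,0,0,0,4],[-2.5,0,1,0,0,0,4],[-3.5,0,4,0,0,0,4],[-4,0,8,0,0,0,4],[-4,0,12,0,0,0,4],[-4,0,16,0,0,0,4],[-4,0,20,0,0,0,4],[-4,0,22,0,0,0,4]]]}}

```text
clock: 28.0
ee_pos: [0.3883, 0.2699, 0.2652]
tcp_rot: [0.659, -0.259, -0.657, -0.259]
ft_force: [0.1, -0.5, -0.6]
finger_gap: 0.04
```

Run:
```python
from h import *
from station import env
s=st();print(s["clock"],s["ee_pos"],s["finger_gap"])
t=env.camera("top");d=env.camera("side");pickle.dump(t,open("top_f.pkl","wb"));pickle.dump(d,open("side_f.pkl","wb"))
cv2.imwrite("pics/f_top.png",t["frame"]);cv2.imwrite("pics/f_side.png",d["frame"])
f=6;r=(330,205,405,290);im=crop(t,*r,f)
for p in((.4959,.0593),(.5507,.118)):
    draw(im,t,box(p,-42.9,.050,.042,.089),np.array(r[:2]),f,(0,0,255))
cv2.imwrite("pics/f_rack.png",im)
```

```text
28.0 [0.3882854  0.26986493 0.26515985] 0.0400382045277991
```

View pics/f_top.png

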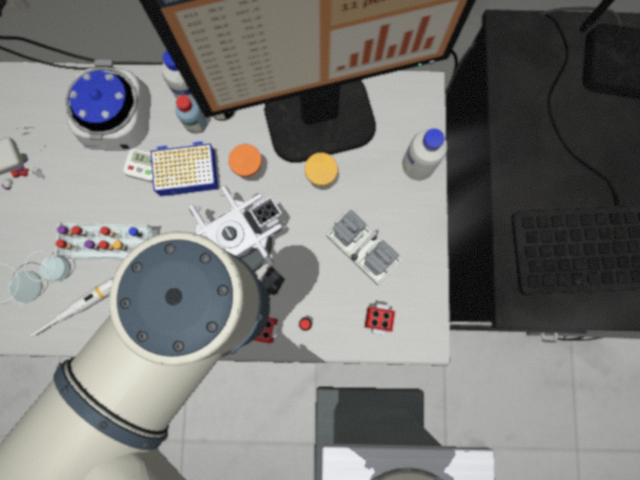

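View pics/f_side.png

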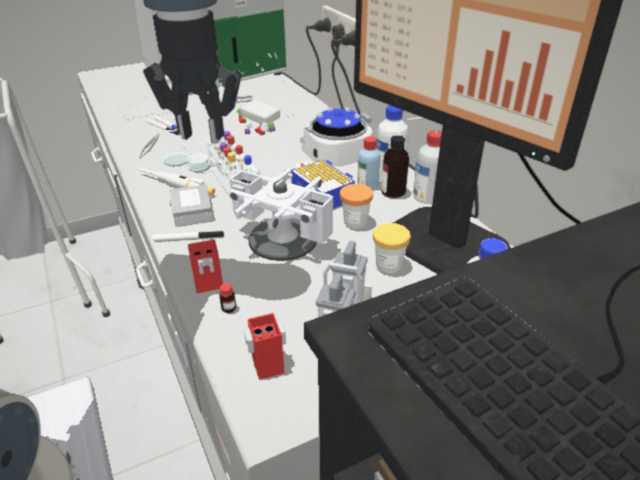

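View pics/f_rack.png

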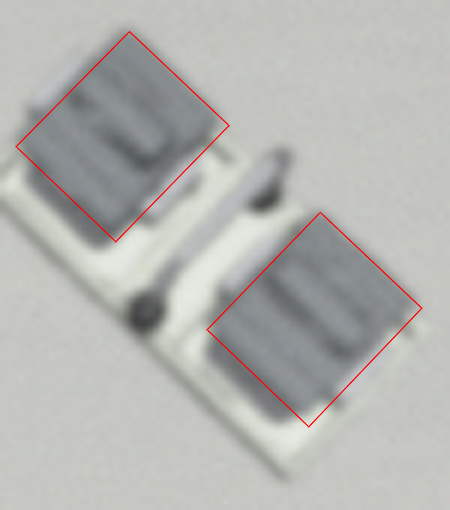

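>>> {"api": "play_rows", "payload": {"increments": [[[0,0,0,0,0,0,4],[0,0,0,0,0,0,4],[0,0,0,0,0,0,4]]]}}

```text
clock: 28.4
ee_pos: [0.3891, 0.2693, 0.265]
tcp_rot: [0.659, -0.259, -0.657, -0.259]
ft_force: [0.2, 0.1, -0.5]
finger_gap: 0.0401
```

```bash
python3 -c "
from station import env
print(env.job_done())"
```

```text
the job is handed in; nothing more can be done
None
```

Both capped buckets are standing in the white rack, one in each pocket, and the job is handed in at about 28 s of the 58 s allowed. I gripped each bucket by its ridge and lifted it straight up about 10 cm. I then carried it level with a slow turn of about 76° and lowered it until the floor took its weight. The bucket nearer the robot went into pocket 2 and the farther one into pocket 1.

**Last checks:**
- **Placement:** the final top and side pictures show both buckets upright. Their caps match the expected outlines to about 2 mm.
- **Rotor and open buckets:** the rotor has not visibly moved, and both open buckets still hang in it.
- **Bystanders:** the cups, bottle and vial look where they were, judged by eye in the pictures.
- **Forces:** the readings I took stayed at or below about 7 N. The robot was clear of everything when I handed in.

**Small disagreements:**
- When the grip first closed on the ridges, each bucket gave about 3–5 N sideways. The first also showed a 1.8 N m moment, which dropped to almost nothing once it was lifted. I did not check the second one's moment until after the lift, when it was also almost nothing.
- My rim and floor measurements of the rack differed by about 2 mm, which is within the pocket play.
- The low part of pocket 2 was hidden from the side camera by the neighbouring desk, so there I relied on the top view and the contact force.

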